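Free the hanging link from a hooked weight and clear the shelf

ROBOT

A 6-joint arm with a two-finger parallel gripper is mounted at the origin on the work surface. World frame = base frame: x ahead of the robot, y to its left, z up, the work surface at z = 0. Lengths are in m, angles in rad, forces in N, time in s.
With the tool pointing down it reaches from about 0.4 to 0.825 m from the base axis. Payload 7 kg.
Tool frame: the origin (TCP) lies at the very end of the fingers, on their centre line; the grasp point (between the pads) lies 19 mm behind it; z points along the fingers, y is the line along which they close (so a half turn about z gives the same grasp; the last joint's range is limited). The gripper opens to 88 mm and grips with 3 to 60 N. Pads are 19 mm wide; open, the fingers measure 130 mm over their backs; the gripper's body (78 mm by 193 mm) begins 47 mm behind the grasp point.
Start: joints at [-0.854, 0.359, 0.012, 0, -1.224, -0.288], TCP at [0.281, -0.614, 0.227] pointing down, gripper open.
Joint ranges: [-3.07, 3.07], [-1.43, 2.12], [-1.02, 1.25], [-3.03, 1.67], [-3.05, -0], [-3.03, 3.03]. Speed limits (rad/s): [2.39, 2.39, 3.01, 3.14, 3.14, 3.14].

INTERFACE

Orientations are given as a rotation vector (axis times angle).
In Python, from rig import robot gives the robot as it stands.
- The arm moves only by the tool drive_tool, never from a script. Its argument "motion" is one flat list of numbers, 7 for each row, row after row: the gripper's target within -1 to 1 (fully open at 1, half-way at 0, shut at -1), then the shift along the tool's x, y, z in cm, then the turn, a rotation vector about the tool's x, y, z in rad. A call has 1 to 5 rows; each row is the pose to reach, as a shift and turn from the pose commanded when the call began, along the tool's axes at that moment; what a row does not reach only later rows make up. A row lasts 1/10 s, in which the tool goes at most 50 mm and 8.59 degrees, less where a joint would pass 70% of its speed; a pose out of reach is approached as far as the arm can. A call with a gripper value outside its range is refused whole. The fingers move at their own pace and stop on an object; "squeeze" is the grip in N (left out, the last holds). Time passes only in rows, so rows that repeat a pose let the fingers close. It gives the time, the measured TCP pose, the force, the opening and the grip force at its end, in the units of the state.
- robot.get_obs(): the state, without advancing time (a new reading comes with each control period).
- robot.snapshot(name): name is "scene" or "top" or "wrist"; returns (picture, depth): 420x560x3 uint8, blue, green, red; 420x560 float32, m along the optical axis (not along the pixel's ray), 0 where there is no reading.
- robot.camera_model(name): a dict with "fx", "fy", "cx", "cy" (pixels), "D" ([k1, k2, p1, p2, k3] as OpenCV has them; the pictures are not rectified), "extrinsics" (4x4, takes a point from world to camera coordinates); the wrist camera has in their place "tool_from_camera" (4x4, takes a point from camera to tool coordinates, whose origin is the TCP and whose axes are the flange's). Camera axes: x right, y up, looking along -z (the intrinsics and any distortion apply to the point x, -y, -z); pixel columns grow to the right and rows downward; lengths in m; the calibration is good to about 2 mm. A picture is of the moment at which its call begins: read the wrist's pose just before it. camera_model takes no time and is no camera call.
- robot.job_done(): hands the job in; it is judged then, once.
The state is a dict: "time_s": time; "qpos": joint angles; "dq": joint speeds; "joint_efforts": joint torques, N m; "tcp_pos": TCP position; "orientation": TCP orientation; "force": force on the tool from outside, world axes, zero at the start; "wrist_torque": the same for the moment, N m; "finger_gap": finger opening in m; "grasp_force": force on a finger pad.
Only numpy, scipy, OpenCV 4.12 (cv2) and the standard library are available. Lean on these libraries where they do the work, as an engineer would, in place of code of your own. Each camera call takes 0.05 s, during which the arm holds its last target. There are 200 camera calls.

TASK

On the iron shelf a long steel hanging link is caught under the hook of the brass sonometer weight: twist it round under the hook until it comes off, without hoisting the weight up with it, and lay it flat in the blue tray. Then slide or carry the weight, upright, fully home into the green-floored bay at the end of the shelf, and finally swing the brass gate fully shut. Leave the other things on the shelf and the tuning fork in its box undisturbed.

Things in the scene. Friction and masses are not known exactly. Their poses are not given: they have to be found in the camera images.
- shelf: fixed low cast-iron shelf, 300 mm deep (x), 500 mm wide (y), flat top 24 mm above the table, rim 22 mm high at sides and back. Origin: centre of its underside; own -x faces the robot. At own x = -0.145 stand a fixed front rail (own y -0.25 to 0.012) and the brass gate, rising 24 mm above the shelf top. Bystanders stand on its back half, own x above 0.02, up to 126 mm tall
- weight: loose brass weight, about 0.6 kg: upright cylinder 56 mm across, 45 mm high; origin: centre of its underside. A steel hook of 7 mm rod rises from the centre of its top and curls over towards own +x like a walking-stick handle: shank on the axis, crook 39.5 mm above the top face, the point coming down 32 mm out along +x and ending 12.5 mm above the top face
- link: loose long oval link of 6 mm steel rod, about 75 g, 156 mm long (own x), 34 mm wide (own y), with a through slot 22 x 144 mm. Origin: its centre, at its underside. It starts flat on the weight's top face round the hook's shank, 55 to 125 degrees from the hook's plane, so the crook bars the way up. Both ends overhang freely
- hook_top (a point): highest point of the weight's hook. The link turns freely about the shank, its bars passing under the hook's point while it is raised less than 6 mm off the weight's top; once its length is within about 15 degrees of the hook's plane (own x of the weight), shank and point both stand in its slot and it lifts straight off, clear 40 mm up
- link_tray: blue painted open tray, empty, fixed on the table, where the link goes: outside 220 mm long (own x) by 110 mm wide (own y) by 35 mm high, walls and floor 5 mm thick. Origin: centre of its underside. It may stand to the left or the right of the shelf
- bay (a point): where the middle of the weight's underside belongs, on the shelf top, in the green-floored bay at the shelf's -y (right) end; axes as the shelf's. Iron ribs 14 mm high: an end rib 29 mm beyond this point in -y, side ribs 34 mm either side in x, which reach 8 mm past the point towards +y and then flare out for 22 mm. The bay is open towards +y
- gate (a joint): angle of the low brass gate about its upright pivot pin, in rad: 0 is shut (along the shelf's front edge, against its stop), positive is open, swung out towards the robot, at most 1.25. It moves with a light friction (about 0.05 N m) and stays where it is left
- gate_pivot (a point): axis of the gate's pivot pin, at mid height of the gate, near the left end (+y) of the shelf's front. The gate leaf is 6 mm thick, 22 mm high (26 to 48 mm above the table) and reaches 185 mm from this axis; shut, it runs from here along the shelf's -y
- gate_tip (a point): free end of the gate leaf, at mid height and mid thickness, 185 mm from the pivot axis
- fork_box: brown wooden open box with a red lining, outside 220 x 110 x 35 mm, fixed on the table on the other side of the shelf from the blue tray; not to be used. Origin: centre of its underside
- fork: aluminium tuning fork, about 170 mm long, 32 mm wide and 10 mm thick, lying in the brown box; to be left alone. Origin near the middle of its length
- tube_a: short open glass resonance tube, 36 mm in diameter and 140 mm long, lying on the shelf along its own y, in front of the other tube; to be left alone. Origin: underside, mid length
- tube_b: second glass tube of the same size, lying near the back rim; to be left alone. Origin: underside, mid length
- pillar: cracked white ceramic insulator pillar, standing in a back corner of the shelf, 56 mm across its sheds and 97 mm tall; to be left alone. Origin: centre of its underside
- pitch_pipe: brass pitch pipe, 93 mm long (own y) and 18 mm thick, lying on the shelf behind the bay; to be left alone. Origin: underside
- ear_trumpet: dented tin ear trumpet standing on its bell in a back corner of the shelf, bell 76 mm across, 126 mm tall; to be left alone. Origin: centre of its underside
Things that resemble listed ones, but are neither listed nor needed, are in the scene too. Of the things that look like the weight, the middle-sized one is meant.

How it is judged:
By the outcome, as a careful person would: the job done as asked, in the order asked, and still so for the second after the job is handed in, with the robot touching nothing.
It also fails if it takes over 70 s, if anything falls off the work surface, if the arm or the gripper's body presses on something with over 40 N, if the wrist force passes 120 N, or if a joint passes its speed limit or range.

## Working session

There is one attempt and no reset: what is moved stays moved. The work goes in short steps, Python scripts to look and compute and a tool call to move; the robot and the scene stay as the last step left them, time stands still between calls to the robot, and variables do not carry over. Pictures are saved under pics/ and viewed, at most 10 in all, crops included, and the job is handed in when it is done.

Besides the shell and the picture viewer there is one more tool, called as a command line: name --argument value ..., lists and objects as JSON in quotes. drive_tool: Moves the arm, as the interface text tells. Its arguments: {"type":"object","properties":{"motion":{"type":"array"},"squeeze":{"type":"number"}},"required":["motion"]}

```bash
ls; mkdir -p pics; cat > h.py <<'E'
import numpy as np, cv2
from scipy.spatial.transform import Rotation as R
from rig import robot
def world(name,depth,uv,obs=None):
    m=robot.camera_model(name); K=np.array([[m['fx'],0,m['cx']],[0,m['fy'],m['cy']],[0,0,1.]])
    uv=np.array(uv,float).reshape(-1,2)
    n=cv2.undistortPoints(uv[:,None],K,np.array(m['D'],float))[:,0]
    d=np.array([depth[int(round(v)),int(round(u))] for u,v in uv])
    pc=np.c_[n[:,0]*d,-n[:,1]*d,-d,np.ones(len(d))]
    if name=='wrist':
        T=np.eye(4);T[:3,:3]=R.from_rotvec(obs['orientation']).as_matrix();T[:3,3]=obs['tcp_pos']
        M=T@np.array(m['tool_from_camera'])
    else: M=np.linalg.inv(np.array(m['extrinsics']))
    return (pc@M.T)[:,:3]
def cloud(name,depth,obs=None):
    v,u=np.mgrid[:420,:560]
    return world(name,depth,np.c_[u.ravel(),v.ravel()],obs).reshape(420,560,3)
E
python3 - <<'E'
from h import *
o=robot.get_obs(); print({k:np.round(v,3) for k,v in o.items()})
for n in('top','scene'):
    p,d=robot.snapshot(n); cv2.imwrite(f'pics/{n}0.png',cv2.resize(p,(800,600),interpolation=cv2.INTER_CUBIC)); np.savez(f'{n}0.npz',p=p,d=d)
E
```

```text
pics
{'time_s': np.float64(0.0), 'qpos': array([-0.854,  0.359,  0.011, -0.   , -1.224, -0.288]), 'dq': array([ 0.001,  0.001, -0.001,  0.001,  0.001,  0.001]), 'joint_efforts': array([ 2.0000e-03, -5.8271e+01,  2.9305e+01,  6.9970e+00,  7.0000e-03,
       -0.0000e+00]), 'tcp_pos': array([ 0.28 , -0.613,  0.226]), 'orientation': array([ 6.680e-01, -3.069e+00, -3.000e-03]), 'force': array([ 0.828, -0.236, -0.294]), 'wrist_torque': array([-0.036, -0.008,  0.023]), 'grasp_force': np.float64(0.0), 'finger_gap': np.float64(0.087)}
```

View pics/top0.png

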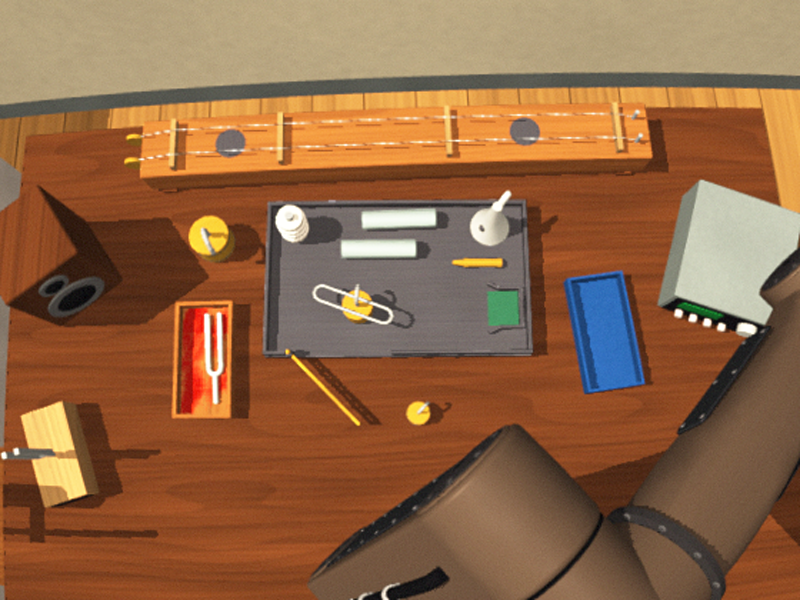

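View pics/scene0.png

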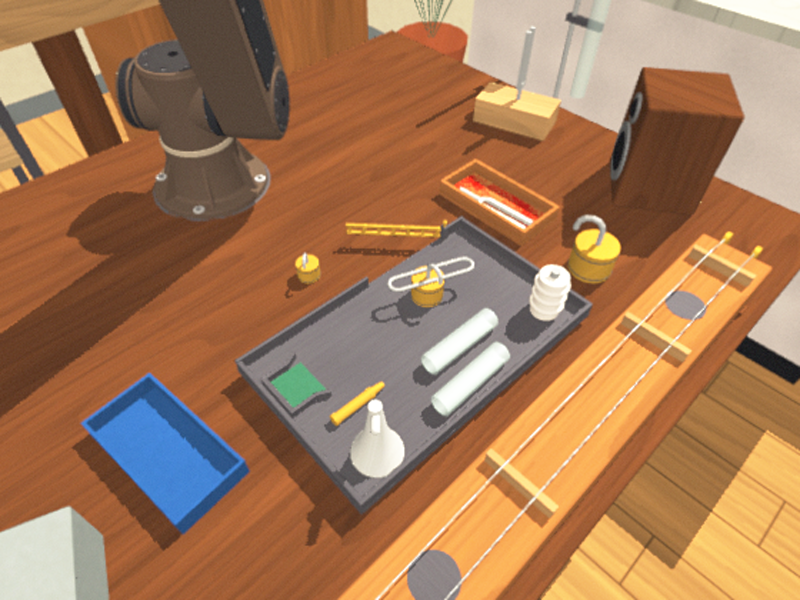

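The top view (800x600) shows the weight at (357,305) with the link's ends at (316,290) and (392,320). The gate is open from (288,352) to (360,423), the green bay is at (503,307), and the blue tray at (606,332). Next I'll measure these.

```bash
python3 - <<'E'
from h import *
f=np.load('top0.npz');p,d=f['p'],f['d'];c=cloud('top',d)
s=.7
def w(n,u,v): print(n,np.round(c[int(round(v*s)),int(round(u*s))],4))
for n,u,v in [('shelfFL',265,355),('shelfFR',531,355),('shelfBL',266,203),('shelfBR',526,202),('shelftop',450,330),('green',503,307),('trayTL',567,278),('trayTR',621,273),('trayBR',645,384),('trayBL',587,391),('pivot',288,352),('tip',360,423),('linkL',315,290),('linkR',391,319)]: w(n,u,v)
hsv=cv2.cvtColor(p,cv2.COLOR_BGR2HSV);X,Y,Z=c[...,0],c[...,1],c[...,2]
def fit(n,m):
    q=c[m]; 
    r=cv2.minAreaRect((q[:,:2]*1000).astype(np.float32)); print(n,m.sum(),np.round(r[0],1),np.round(r[1],1),round(r[2],1),'z',np.round(np.percentile(q[:,2],[5,50,95]),4))
uu,vv=np.meshgrid(np.arange(560)/s,np.arange(420)/s)
box=lambda a,b,e,g:(uu>a)&(uu<b)&(vv>e)&(vv<g)
H=hsv[...,0];S=hsv[...,1]
fit('green',(H>50)&(H<80)&(S>120)&box(480,530,280,335))
fit('blue',(H>100)&(H<125)&(S>120)&box(550,660,260,400)&(Z>.03))
fit('gate',(H>10)&(H<35)&(S>100)&box(280,370,345,430)&(Z>.035))
b=box(300,410,270,335)
fit('brass top',b&(Z>.06)&(Z<.074)&(S>120))
fit('link',b&(S<70)&(Z>.068)&(Z<.085))
fit('hook',b&(Z>.09))
print('hook pts');q=c[b&(Z>.09)];print(np.round(q,3)[::max(1,len(q)//14)])
q=p[190:240,205:295];cv2.imwrite('pics/crop.png',cv2.resize(q,(800,444),interpolation=cv2.INTER_CUBIC))
E
```

```text
shelfFL [0.4775 0.2555 0.0414]
shelfFR [ 0.4622 -0.2427  0.0055]
shelfBL [ 0.7892  0.2642 -0.0032]
shelfBR [ 0.7694 -0.256   0.0014]
shelftop [ 0.5125 -0.0887  0.0242]
green [ 0.5519 -0.1911  0.0254]
trayTL [ 0.6014 -0.3181  0.0305]
trayTR [ 0.6072 -0.4241  0.0366]
trayBR [ 3.945e-01 -4.597e-01 -3.000e-04]
trayBL [ 0.3851 -0.3393  0.0257]
pivot [0.4781 0.2093 0.0637]
tip [ 0.3474  0.0869 -0.0032]
linkL [0.5884 0.1593 0.0738]
linkR [0.5297 0.0199 0.0734]
green 461 [ 428.7 -118. ] [ 75.  363.4] 59.4 z [0.0205 0.0254 0.0299]
blue 516 [ 458.1 -206.7] [229.8 490.6] 12.9 z [0.0309 0.0355 0.0413]
gate 181 [381.9 115.9] [282.8  18.9] 46.5 z [0.0431 0.0485 1.3738]
brass top 223 [559.4  82. ] [54.4 51.5] 6.9 z [0.0639 0.0693 0.073 ]
link 271 [561.7  89.1] [155.1  38.4] 67.1 z [0.0711 0.0757 0.08  ]
hook 57 [438.8  48.6] [305.9  17. ] 12.6 z [0.096  0.1078 1.3738]
hook pts
[[0.291 0.007 1.374]
 [0.59  0.074 0.099]
 [0.587 0.074 0.099]
 [0.291 0.007 1.374]
 [0.291 0.007 1.374]
 [0.578 0.076 0.107]
 [0.291 0.007 1.374]
 [0.57  0.081 0.108]
 [0.565 0.082 0.105]
 [0.562 0.082 0.108]
 [0.561 0.08  0.102]
 [0.557 0.08  0.096]
 [0.291 0.007 1.374]
 [0.291 0.007 1.374]
 [0.291 0.007 1.374]]
```

View pics/crop.png

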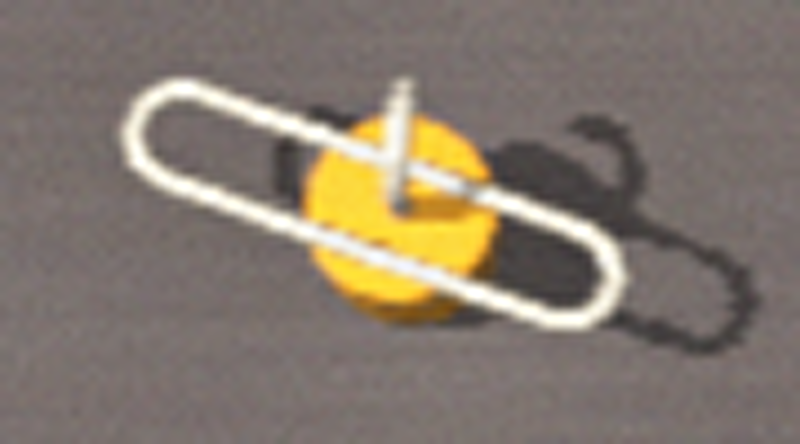

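The crop shows the hook rising from the shank at (400,205) and its point heading to (402,85), with the link's ends at (125,130) and (625,290). I'll repeat the fits without the empty-depth pixels and work out the first move.

```bash
cat >> h.py <<'E'
def rect(n,q):
    r=cv2.minAreaRect((q[:,:2]*1000).astype(np.float32)); print(n,len(q),np.round(r[0],1),np.round(r[1],1),round(r[2],1),'z',np.round(np.median(q[:,2]),4))
def goto(xyz,yaw,o=None):
    "shift in tool axes (cm) and turn about tool z from the measured pose; yaw of tool x in deg, tool down"
    o=o or robot.get_obs(); A=R.from_rotvec(o['orientation'])
    B=R.from_euler('ZX',[yaw,180],degrees=True)
    print('now',np.round(o['tcp_pos'],4),'yaw',round(np.degrees(np.arctan2(*A.as_matrix()[1::-1,0])),2),'t',o['time_s'])
    print('-> cm',np.round(A.inv().apply(np.array(xyz)-o['tcp_pos'])*100,2),'rot',np.round((A.inv()*B).as_rotvec(),3))
E
python3 - <<'E'
from h import *
f=np.load('top0.npz');p,d=f['p'],f['d'];c=cloud('top',d);s=.7
hsv=cv2.cvtColor(p,cv2.COLOR_BGR2HSV);Z=c[...,2];H=hsv[...,0];S=hsv[...,1]
uu,vv=np.meshgrid(np.arange(560)/s,np.arange(420)/s)
box=lambda a,b,e,g:(uu>a)&(uu<b)&(vv>e)&(vv<g)&(d>0)
rect('green',c[(H>50)&(H<80)&(S>120)&box(480,530,280,335)&(Z<.035)])
rect('blue',c[(H>100)&(H<125)&(S>120)&box(550,660,260,400)&(Z>.026)&(Z<.045)])
g=c[(H>10)&(H<35)&(S>100)&box(280,370,345,430)&(Z>.038)&(Z<.055)];rect('gate',g)
rect('shelf(rim)',c[box(255,540,190,365)&(Z>.015)&(Z<.055)&(S<90)])
b=box(300,410,270,335)
rect('brass',c[b&(Z>.06)&(Z<.076)&(S>120)]);q=c[b&(Z>.068)&(Z<.084)&(S<70)];rect('link',q)
i=np.argsort(q[:,1]);print(q[i[:8]].mean(0),q[i[-8:]].mean(0))
h=c[b&(Z>.09)&(Z<.13)];rect('hook',h);i=np.argsort(h[:,0]);print(h[i[:4]].mean(0),h[i[-4:]].mean(0))
goto([.46,-.30,.25],-113);goto([.537,.035,.16],-113)
E
```

```text
green 455 [ 551.3 -190.9] [55.3 63.7] 88.7 z 0.0254
blue 589 [ 497.7 -380.5] [220.3 115.1] 5.7 z 0.0347
gate 160 [413.5 151.3] [188.8   7.3] 42.0 z 0.0481
shelf(rim) 17238 [617.4   7.4] [501.2 304.4] 88.1 z 0.0256
brass 236 [559.4  82. ] [54.4 51.5] 6.9 z 0.0695
link 270 [561.7  89.1] [155.1  38.4] 67.1 z 0.0757
[0.53904414 0.01854318 0.07429159] [0.58369284 0.15997434 0.07399742]
hook 37 [573.7  79.7] [ 7.  34.1] 79.1 z 0.1047
[0.5575928  0.08113695 0.0977171 ] [0.58859361 0.0755594  0.10178306]
now [ 0.2805 -0.6135  0.2257] yaw -155.44 t 0.1
-> cm [-29.36  21.05  -2.4 ] rot [ 0.001  0.    -0.741]
now [ 0.2805 -0.6135  0.2257] yaw -155.44 t 0.1
-> cm [-50.29  48.31   6.64] rot [ 0.001  0.    -0.741]
```

drive_tool --motion '[0.4,-50.3,48.3,6.6,0,0,-0.74,0.4,-50.3,48.3,6.6,0,0,-0.74,0.4,-50.3,48.3,6.6,0,0,-0.74,0.4,-50.3,48.3,6.6,0,0,-0.74,0.4,-50.3,48.3,6.6,0,0,-0.74]' --squeeze 30

```text
time_s: 0.6
tcp_pos: [0.3724, -0.3806, 0.2026]
orientation: [1.741, -2.615, -0.001]
force: [1.4, 1.9, -0.2]
finger_gap: 0.0622
grasp_force: 0.0
```

```bash
python3 - <<'E'
from h import *
goto([.537,.035,.16],-113); print(robot.get_obs()['qpos'])
E
```

```text
now [ 0.3724 -0.3806  0.2026] yaw -112.7 t 0.6
-> cm [-44.69   0.85   4.26] rot [0.    0.    0.005]
[-4.27862136e-01  1.42461079e-01 -3.36576677e-01 -1.21753034e-04
 -1.09210207e+00  3.16744721e-02]
```

drive_tool --motion '[0.4,-44.7,0.9,4.3,0,0,0,0.4,-44.7,0.9,4.3,0,0,0,0.4,-44.7,0.9,4.3,0,0,0,0.4,-44.7,0.9,4.3,0,0,0,0.4,-44.7,0.9,4.3,0,0,0]'

```text
time_s: 1.1
tcp_pos: [0.4651, -0.1495, 0.179]
orientation: [-1.733, 2.62, -0.0]
force: [1.7, 0.1, -0.3]
finger_gap: 0.0617
grasp_force: 0.0
```

drive_tool --motion '[0.4,-19.7,0.5,2.0,0,0,0,0.4,-19.7,0.5,2.0,0,0,0,0.4,-19.7,0.5,2.0,0,0,0,0.4,-19.7,0.5,2.0,0,0,0,0.4,-19.7,0.5,2.0,0,0,0]'

```text
time_s: 1.6
tcp_pos: [0.539, 0.036, 0.158]
orientation: [1.739, -2.616, -0.0]
force: [-0.8, -0.2, -0.1]
finger_gap: 0.0614
grasp_force: 0.0
```

```bash
python3 - <<'E'
from h import *
o=robot.get_obs();p,d=robot.snapshot('wrist'); np.savez('w1.npz',p=p,d=d); cv2.imwrite('pics/w1.png',p)
c=cloud('wrist',d,o);Z=c[...,2];ok=(d>0)&(abs(c[...,0]-.56)<.1)&(abs(c[...,1]-.08)<.1);S=cv2.cvtColor(p,cv2.COLOR_BGR2HSV)[...,1]
rect('link',c[ok&(Z>.069)&(Z<.082)&(S<70)]);rect('brass',c[ok&(Z>.06)&(Z<.076)&(S>120)]);rect('hook',c[ok&(Z>.098)&(Z<.12)])
goto([.537,.035,.064],-113)
E
```

```text
link 2051 [554.9  83.3] [141.1  34. ] 67.6 z 0.0747
brass 2086 [554.   75.7] [41.5 55.2] 67.3 z 0.069
hook 0 [0. 0.] [0. 0.] 0.0 z nan
now [0.5378 0.0341 0.1581] yaw -112.83 t 1.65
-> cm [-0.06  0.09  9.41] rot [ 0.001 -0.001  0.003]
  return _methods._mean(a, axis=axis, dtype=dtype,
  ret = ret.dtype.type(ret / rcount)
```

View pics/w1.png

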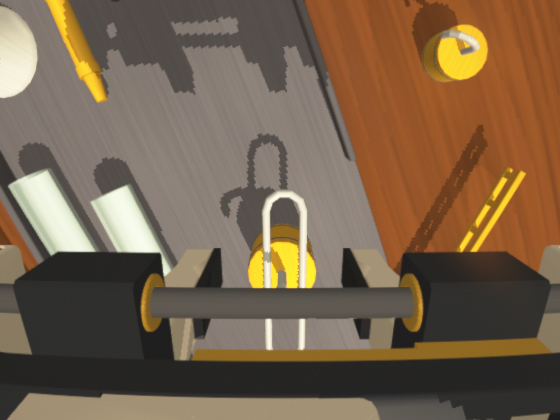

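The wrist view shows the link's near end at (285,192), centred between the fingers at columns 215 and 345, and its width of 34 mm checks out. Now I'll go down and grip it about 21 mm from that end.

drive_tool --motion '[0.4,-0.3,0.1,5,0,0,0,0.4,-0.3,0.1,8,0,0,0,0.4,-0.3,0.1,9.4,0,0,0,-0.5,-0.3,0.1,9.4,0,0,0,-0.5,-0.3,0.1,9.4,0,0,0]'

```text
time_s: 2.15
tcp_pos: [0.5377, 0.0342, 0.0655]
orientation: [1.732, -2.62, 0.0]
force: [-0.0, -0.0, 0.6]
finger_gap: 0.0506
grasp_force: 0.0
```

drive_tool --motion '[-0.5,0,0,0,0,0,0,-0.5,0,0,0,0,0,0,-0.5,0,0,0,0,0,0]'

```text
time_s: 2.45
tcp_pos: [0.5382, 0.035, 0.0661]
orientation: [-1.732, 2.619, -0.001]
force: [0.2, -0.7, 0.5]
finger_gap: 0.0325
grasp_force: 30.0
```

```bash
python3 - <<'E'
from h import *
o=robot.get_obs();p,d=robot.snapshot('scene'); np.savez('s1.npz',p=p,d=d)
c=cloud('scene',d);Z=c[...,2];ok=(d>0)&(abs(c[...,0]-.56)<.12)&(abs(c[...,1]-.08)<.12);S=cv2.cvtColor(p,cv2.COLOR_BGR2HSV)[...,1]
rect('hook',c[ok&(Z>.092)&(Z<.113)&(S<80)&(c[...,1]>.06)])
goto([.538,.037,.064],-113);print(o['finger_gap'],o['grasp_force'],o['force'])
p,d=robot.snapshot('top'); np.savez('t1.npz',p=p,d=d)
a=np.load('s1.npz')['p'][130:270,230:390]
cv2.imwrite('pics/s1.png',np.hstack([cv2.resize(a,(480,420)),cv2.resize(p[180:260,200:290],(320,420*320//360)).copy() if 0 else cv2.resize(p[175:280,200:280],(320,420))]))
E
```

```text
hook 0 [0. 0.] [0. 0.] 0.0 z nan
now [0.5382 0.0349 0.0659] yaw -113.03 t 2.5
-> cm [-0.18  0.1   0.19] rot [-0.001  0.001 -0.001]
0.03254682345180487 29.966330118477345 [ 0.24640485 -0.73151057  0.51800057]
  return _methods._mean(a, axis=axis, dtype=dtype,
  ret = ret.dtype.type(ret / rcount)
```

View pics/s1.png

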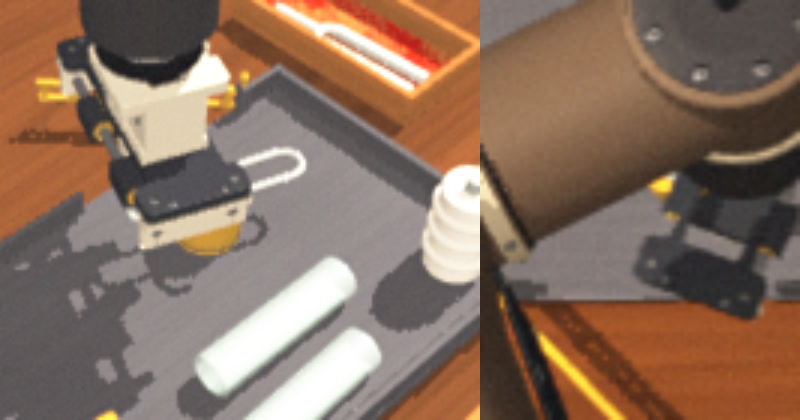

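The fingers hold the link at its right-hand end with 30 N. The shank lies 51 mm away along tool -x. I'll lift 2.5 mm and turn about it.

drive_tool --motion '[-0.5,0,0,-0.25,0,0,0,-0.5,-0.05,0.71,-0.25,0,0,0.14,-0.5,-0.2,1.41,-0.25,0,0,0.28,-0.5,-0.44,2.08,-0.25,0,0,0.42,-0.5,-0.78,2.71,-0.25,0,0,0.56]' --squeeze 40

```text
time_s: 3.05
tcp_pos: [0.5152, 0.0528, 0.0676]
orientation: [0.932, -2.999, -0.0]
force: [-0.0, 0.3, -0.6]
finger_gap: 0.0323
grasp_force: 39.9
```

drive_tool --motion '[-0.5,-0.05,0.71,0,0,0,0.14,-0.5,-0.2,1.41,0,0,0,0.28,-0.5,-0.44,2.08,0,0,0,0.42,-0.5,-0.78,2.71,0,0,0,0.56,-0.5,-0.78,2.71,0,0,0,0.56]'

```text
time_s: 3.55
tcp_pos: [0.5065, 0.0799, 0.0676]
orientation: [0.075, -3.141, -0.0]
force: [-0.4, -0.2, -0.6]
finger_gap: 0.0323
grasp_force: 40.0
```

```bash
python3 - <<'E'
from h import *
o=robot.get_obs();goto([.558-.051*np.cos(np.radians(11)),.082+.051*np.sin(np.radians(11)),.0685],169);print(o['finger_gap'],o['grasp_force'],o['force'],o['wrist_torque'])
p,d=robot.snapshot('scene');np.savez('s2.npz',p=p,d=d)
c=cloud('scene',d);Z=c[...,2];ok=(d>0)&(abs(c[...,0]-.57)<.1)&(abs(c[...,1]-.08)<.1);S=cv2.cvtColor(p,cv2.COLOR_BGR2HSV)[...,1]
cv2.imwrite('pics/s2.png',cv2.resize(p[130:250,240:390],(750,600),interpolation=cv2.INTER_CUBIC))
E
```

```text
now [0.5065 0.0799 0.0676] yaw -177.28 t 3.55
-> cm [-0.2   1.17 -0.09] rot [ 0.    -0.     0.239]
0.032262623774345266 39.95595574378967 [-0.41115664 -0.16551675 -0.5555782 ] [-0.05798091  0.04309535  0.01032262]
```

View pics/s2.png

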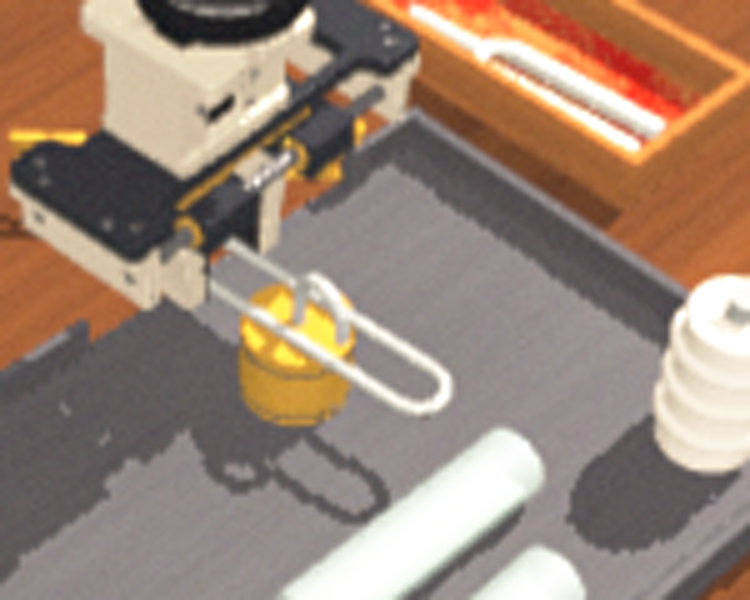

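The picture shows the link turned with the hook still upright. The point, near (345,330), is just about at the inner side of the right bar. I'll turn the last 0.24 rad and measure the hook and bars.

drive_tool --motion '[-0.5,-0.05,0.6,0,0,0,0.12,-0.5,-0.2,1.2,0,0,0,0.24,-0.5,-0.2,1.2,0,0,0,0.24]'

```text
time_s: 3.9
tcp_pos: [0.5083, 0.0915, 0.0676]
orientation: [0.296, 3.128, 0.0]
force: [-0.8, 0.1, -1.0]
finger_gap: 0.0323
grasp_force: 40.0
```

```bash
python3 - <<'E'
from h import *
o=robot.get_obs();goto([.506,.092,.13],169);print(o['finger_gap'],o['force'],o['wrist_torque'])
p,d=robot.snapshot('scene');np.savez('s3.npz',p=p,d=d)
a=p[165:230,270:345]
cv2.imwrite('pics/s3.png',cv2.resize(a,(690,598),interpolation=cv2.INTER_CUBIC))
c=cloud('scene',d);Z=c[...,2];ok=(d>0)&(abs(c[...,0]-.58)<.07)&(abs(c[...,1]-.08)<.05);S=cv2.cvtColor(p,cv2.COLOR_BGR2HSV)[...,1]
q=c[ok&(Z>.085)&(Z<.115)];rect('hook',q);q=c[ok&(Z>.069)&(Z<.084)&(S<70)&(c[...,0]>.6)];rect('linkend',q)
E
```

```text
now [0.5083 0.0915 0.0676] yaw 169.18 t 3.9
-> cm [ 0.23  0.   -6.24] rot [0.    0.    0.003]
0.03226130446235259 [-0.80721804  0.09378558 -0.9541    ] [-0.08613736  0.05054204 -0.00283803]
hook 184 [540.6  74. ] [66.  87.5] 55.5 z 0.1
linkend 100 [622.   73.3] [35.3 44.3] 84.8 z 0.074
```

View pics/s3.png

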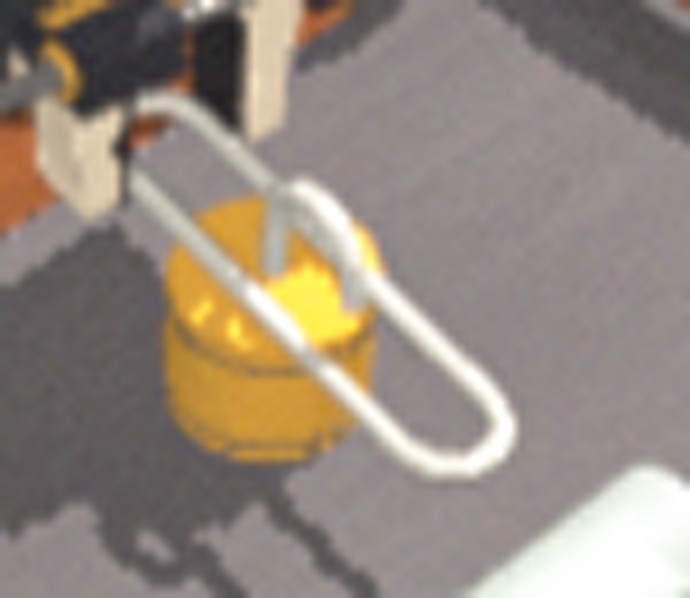

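The shank at (275,265) and the point at (352,305) both stand between the bars, so the link can lift straight off.

drive_tool --motion '[-0.5,0,0,-0.8,0,0,0,-0.5,0,0,-1.8,0,0,0,-0.5,0,0,-3,0,0,0,-0.5,0,0,-4.5,0,0,0,-0.5,0,0,-4.5,0,0,0]'

```text
time_s: 4.45
tcp_pos: [0.5097, 0.092, 0.1155]
orientation: [0.297, 3.123, 0.004]
force: [1.2, 0.3, -1.1]
finger_gap: 0.0322
grasp_force: 40.0
```

drive_tool --motion '[-0.5,0,0,-2,0,0,0,-0.5,0,0,-4,0,0,0,-0.5,0,0,-4,0,0,0]'

```text
time_s: 4.75
tcp_pos: [0.5096, 0.092, 0.1553]
orientation: [0.298, 3.123, 0.004]
force: [-0.5, 0.3, -1.7]
finger_gap: 0.0321
grasp_force: 40.0
```

```bash
python3 - <<'E'
from h import *
o=robot.get_obs();print(o['finger_gap'],o['force'])
p,d=robot.snapshot('scene');np.savez('s4.npz',p=p,d=d);cv2.imwrite('pics/s4.png',cv2.resize(p[100:250,230:405],(700,600),interpolation=cv2.INTER_CUBIC))
c=cloud('scene',d);Z=c[...,2];ok=(d>0)&(abs(c[...,0]-.57)<.12)&(abs(c[...,1]-.08)<.08);S=cv2.cvtColor(p,cv2.COLOR_BGR2HSV)[...,1]
rect('brass',c[ok&(Z>.06)&(Z<.076)&(S>110)]);rect('link far',c[ok&(S<80)&(c[...,0]>.6)&(Z>.12)&(Z<.2)])
# link centre is 57 mm from TCP towards -tool x; tray centre (.4977,-.3805) yaw 5.7
t=np.array([.4977,-.3805]);u=np.array([np.cos(np.radians(5.7)),np.sin(np.radians(5.7))])
e=t-.057*u;print('tray tcp',e);goto([*e,.155],-174.3)
E
```

```text
0.03210231594969953 [-0.46996097  0.31842294 -1.65571976]
brass 293 [560.1  78.8] [55.  50.5] 10.0 z 0.069
link far 116 [621.7  74.2] [34.3 45.7] 84.0 z 0.1615
tray tcp [ 0.44098183 -0.38616123]
now [0.5088 0.0918 0.1538] yaw 169.08 t 4.8
-> cm [ -2.4  -48.21  -0.21] rot [ 0.002  0.002 -0.29 ]
```

View pics/s4.png

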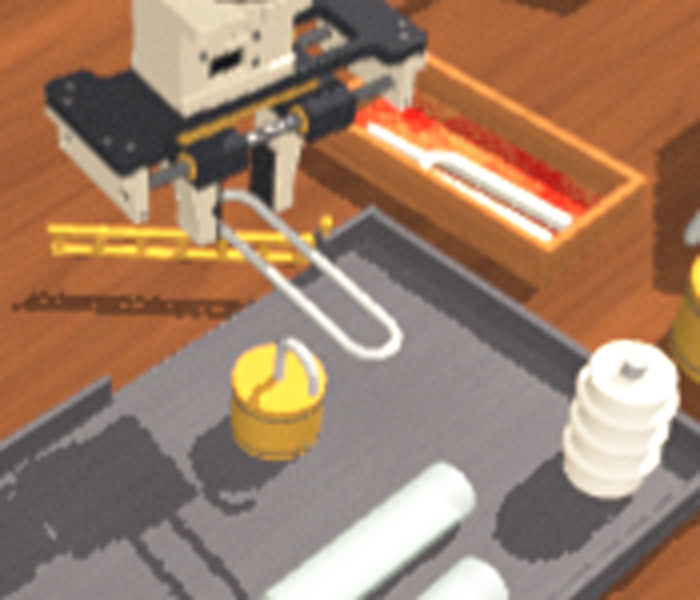

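The link is free and the weight stands where it was, with its top at z 0.069. Next I carry the link to the tray.

drive_tool --motion '[-0.5,-2.4,-48.2,-0.2,0,0,-0.29,-0.5,-2.4,-48.2,-0.2,0,0,-0.29,-0.5,-2.4,-48.2,-0.2,0,0,-0.29,-0.5,-2.4,-48.2,-0.2,0,0,-0.29,-0.5,-2.4,-48.2,-0.2,0,0,-0.29]'

```text
time_s: 5.3
tcp_pos: [0.4729, -0.1507, 0.1529]
orientation: [0.157, -3.137, -0.0]
force: [1.2, -0.4, -0.8]
finger_gap: 0.0324
grasp_force: 40.0
```

```bash
python3 - <<'E'
from h import *
goto([.441,-.386,.13],-174.3)
E
```

```text
now [ 0.4729 -0.1507  0.1529] yaw -174.28 t 5.3
-> cm [  5.52 -23.1    2.29] rot [ 0.    -0.001  0.   ]
```

drive_tool --motion '[-0.5,5.5,-23.1,1,0,0,0,-0.5,5.5,-23.1,1,0,0,0,-0.5,5.5,-23.1,1,0,0,0,-0.5,5.5,-23.1,1,0,0,0,-0.5,5.5,-23.1,1,0,0,0]'

```text
time_s: 5.8
tcp_pos: [0.4407, -0.3867, 0.1422]
orientation: [0.154, -3.136, -0.001]
force: [0.4, 0.5, -0.3]
finger_gap: 0.032
grasp_force: 40.0
```

```bash
python3 - <<'E'
from h import *
p,d=robot.snapshot('scene');c=cloud('scene',d);Z=c[...,2];H,S,V=cv2.split(cv2.cvtColor(p,cv2.COLOR_BGR2HSV))
ok=(d>0)&(abs(c[...,0]-.5)<.14)&(abs(c[...,1]+.385)<.1)
rect('tray',c[ok&(H>100)&(H<125)&(S>120)&(Z>.026)&(Z<.045)]);rect('link',c[ok&(S<80)&(c[...,0]>.5)&(Z>.12)&(Z<.18)])
goto([.441,-.386,.010],-174.3)
E
```

```text
tray 1025 [ 497.7 -381.8] [222.2 109.6] 5.7 z 0.0343
link 316 [ 537.5 -373.6] [78.6 34.1] 7.7 z 0.1485
now [ 0.4402 -0.3904  0.1417] yaw -174.45 t 5.85
-> cm [-0.15  0.43 13.17] rot [-0.    -0.002 -0.003]
```

drive_tool --motion '[-0.5,0,0.1,5,0,0,0,-0.5,0,0.1,9,0,0,0,-0.5,0,0.1,12,0,0,0,-0.5,0,0.1,13.1,0,0,0,-0.5,0,0.1,13.1,0,0,0]'

```text
time_s: 6.35
tcp_pos: [0.4407, -0.3828, 0.0107]
orientation: [0.155, -3.134, -0.003]
force: [0.2, 0.1, -0.6]
finger_gap: 0.032
grasp_force: 40.0
```

drive_tool --motion '[-0.05,0,0,0,0,0,0,-0.05,0,0,0,0,0,0,-0.05,0,0,0,0,0,0,-0.05,0,0,-3,0,0,0,-0.05,0,0,-7,0,0,0]'

```text
time_s: 6.85
tcp_pos: [0.441, -0.3828, 0.0826]
orientation: [0.155, -3.135, -0.002]
force: [1.0, -0.5, 0.1]
finger_gap: 0.0414
grasp_force: 0.0
```

```bash
python3 - <<'E'
from h import *
p,d=robot.snapshot('scene');c=cloud('scene',d);Z=c[...,2];H,S,V=cv2.split(cv2.cvtColor(p,cv2.COLOR_BGR2HSV))
ok=(d>0)&(abs(c[...,0]-.5)<.12)&(abs(c[...,1]+.385)<.08)
rect('link',c[ok&(S<80)&(Z<.03)]);
a=c[ok&(S<80)&(Z<.03)];print(np.percentile(a[:,2],[2,98]))
goto([.559,.081,.16],-174.3);print(robot.get_obs()['qpos'])
E
```

```text
link 733 [ 495.3 -378.5] [225.5 118.1] 5.8 z 0.0091
[-0.00128338  0.01331704]
now [ 0.4449 -0.3853  0.091 ] yaw -174.24 t 6.9
-> cm [-16.08  45.21  -7.05] rot [-0.006  0.007  0.001]
[-0.38047603  0.33506874 -0.36399833  0.00258009 -0.86335277 -1.09148244]
```

drive_tool --motion '[1,-4,11,-7,0,0,0,1,-16.1,45.2,-7,0,0,0.13,1,-16.1,45.2,-7,0,0,0.13,1,-16.1,45.2,-7,0,0,0.13,1,-16.1,45.2,-7,0,0,0.13]'

```text
time_s: 7.4
tcp_pos: [0.5009, -0.1478, 0.1299]
orientation: [0.049, 3.138, 0.0]
force: [1.3, -0.0, -0.1]
finger_gap: 0.0758
grasp_force: 0.0
```

```bash
python3 - <<'E'
from h import *
p,d=robot.snapshot('scene');cv2.imwrite('pics/s5.png',p)
c=cloud('scene',d);Z=c[...,2];H,S,V=cv2.split(cv2.cvtColor(p,cv2.COLOR_BGR2HSV))
ok=(d>0)&(abs(c[...,0]-.56)<.05)&(abs(c[...,1]-.08)<.05)
q=c[ok&(Z>.03)&(Z<.064)&(S>100)]
from scipy.optimize import least_squares
r=least_squares(lambda x:np.hypot(q[:,0]-x[0],q[:,1]-x[1])-.028,[.56,.08],loss='soft_l1',f_scale=.002);print('cyl',len(q),r.x)
h=c[ok&(Z>.098)&(Z<.115)];rect('hook',h)
goto([*r.x,.16],178.1)
E
```

```text
cyl 209 [0.55828554 0.08304388]
hook 36 [574.8  78.8] [ 6.  33.2] 84.0 z 0.1054
now [ 0.5035 -0.1427  0.131 ] yaw 178.39 t 7.45
-> cm [-4.86 22.73 -2.85] rot [0.001 0.006 0.005]
```

View pics/s5.png

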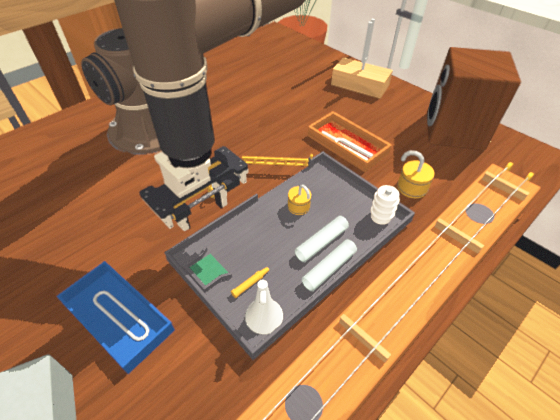

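The link lies flat in the blue tray, from (95,293) to (147,335), and the weight stands at (299,200). I'll move over it next.

drive_tool --motion '[1,-4.9,22.7,-2.9,0,0,0,1,-4.9,22.7,-2.9,0,0,0,1,-4.9,22.7,-2.9,0,0,0,1,-4.9,22.7,-2.9,0,0,0,1,-4.9,22.7,-2.9,0,0,0]'

```text
time_s: 7.95
tcp_pos: [0.5573, 0.0788, 0.1591]
orientation: [0.046, 3.138, 0.002]
force: [0.5, -1.4, 0.2]
finger_gap: 0.0876
grasp_force: 0.0
```

```bash
python3 - <<'E'
from h import *
goto([.5585,.082,.052],178.1)
E
```

```text
now [0.5573 0.0788 0.1591] yaw 178.31 t 7.95
-> cm [-0.08  0.31 10.71] rot [0.002 0.003 0.004]
```

drive_tool --motion '[1,-0.1,0.2,4.5,0,0,0,1,-0.1,0.2,8.5,0,0,0,1,-0.1,0.2,10.7,0,0,0,-0.2,-0.1,0.2,10.7,0,0,0,-0.2,-0.1,0.2,10.7,0,0,0]' --squeeze 35

```text
time_s: 8.45
tcp_pos: [0.558, 0.0778, 0.0514]
orientation: [0.048, 3.14, 0.0]
force: [-0.7, -0.1, -0.8]
finger_gap: 0.0765
grasp_force: 0.0
```

drive_tool --motion '[-0.2,0,0,0,0,0,0,-0.2,0,0,0,0,0,0,-0.2,0,0,0,0,0,0]'

```text
time_s: 8.75
tcp_pos: [0.5591, 0.0788, 0.0523]
orientation: [0.049, 3.137, 0.004]
force: [-1.3, 4.6, 6.2]
finger_gap: 0.0552
grasp_force: 35.0
```

```bash
python3 - <<'E'
from h import *
f=np.load('s4.npz');p,d=f['p'],f['d'];c=cloud('scene',d);H,S,V=cv2.split(cv2.cvtColor(p,cv2.COLOR_BGR2HSV))
rect('green scene',c[(d>0)&(H>50)&(H<85)&(S>100)&(c[...,2]<.04)&(abs(c[...,1]+.19)<.06)])
u=np.array([np.sin(np.radians(1.9)),np.cos(np.radians(1.9))])
print('along shelf y',u);b=np.array([.552,-.190]);goto([*b,.0565],178.1);goto([*(b+.06*u),.0565],178.1)
# green region and ribs near the bay
top=np.load('top0.npz');ct=cloud('top',top['d'])
for n,cc,dd in(('s',c,d),('t',ct,top['d'])):
    q=cc[(dd>0)&(abs(cc[...,0]-.55)<.06)&(cc[...,1]>-.245)&(cc[...,1]<-.12)&(cc[...,2]>.031)&(cc[...,2]<.044)]; rect('ribs '+n,q)
E
```

```text
green scene 551 [ 548.7 -189. ] [53.4 63.4] 86.9 z 0.0246
along shelf y [0.03315518 0.99945022]
now [0.5591 0.0788 0.0523] yaw 178.22 t 8.75
-> cm [ -0.13 -26.89  -0.49] rot [0.003 0.004 0.002]
now [0.5591 0.0788 0.0523] yaw 178.22 t 8.75
-> cm [ -0.14 -20.89  -0.47] rot [0.003 0.004 0.002]
ribs s 447 [ 551.6 -201.4] [ 78.7 118.7] 88.1 z 0.0374
ribs t 306 [ 551.2 -180.9] [119.4 119.7] 88.8 z 0.0383
```

The weight is gripped, with a gap of 55 mm. I'll lift it 4 mm and move along the shelf's -y, which is also the tool's y, towards the bay mouth.

drive_tool --motion '[-0.2,0,0,-0.45,0,0,0,-0.2,0,-4,-0.45,0,0,0,-0.2,0,-8.5,-0.45,0,0,0,-0.2,0,-13,-0.45,0,0,0,-0.2,0,-17,-0.45,0,0,0]'

```text
time_s: 9.25
tcp_pos: [0.5504, -0.0943, 0.0545]
orientation: [-0.049, -3.139, 0.0]
force: [1.3, 1.1, -5.1]
finger_gap: 0.0555
grasp_force: 35.0
```

drive_tool --motion '[-0.2,0,-2,0,0,0,0,-0.2,0,-4,0,0,0,0,-0.2,0,-4,0,0,0,0]'

```text
time_s: 9.55
tcp_pos: [0.5491, -0.1347, 0.0543]
orientation: [-0.054, -3.139, 0.0]
force: [0.7, 0.8, -5.9]
finger_gap: 0.0551
grasp_force: 35.0
```

```bash
python3 - <<'E'
from h import *
o=robot.get_obs();print(o['force'],o['grasp_force'])
pp,dd=robot.snapshot('scene');np.savez('s6.npz',p=pp,d=dd);cv2.imwrite('pics/s6.png',cv2.resize(pp[150:300,150:325],(700,600),interpolation=cv2.INTER_CUBIC))
goto([.5505,-.190,.0523],178.1)
E
```

```text
[ 0.68028877  0.79738138 -5.90646528] 34.99418556690216
now [ 0.5494 -0.1336  0.0543] yaw 178.06 t 9.6
-> cm [-0.3  -5.63  0.2 ] rot [-0.    -0.002 -0.001]
```

View pics/s6.png

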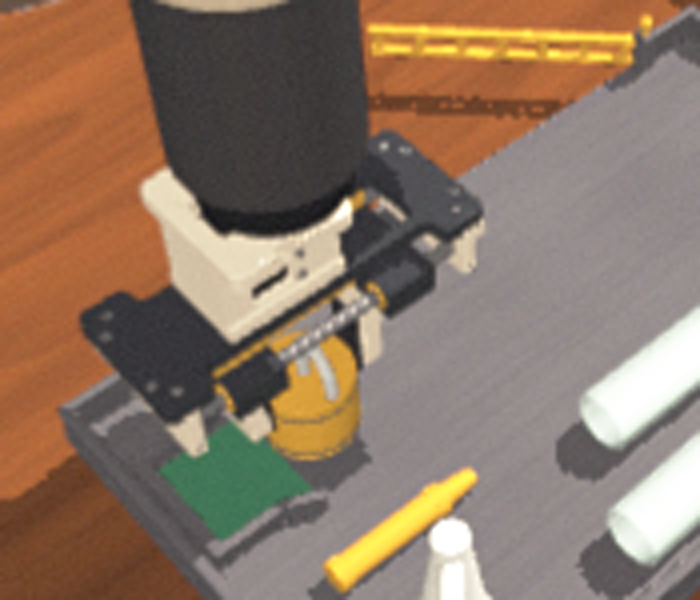

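The weight hangs upright just outside the green bay at (235,480), which is empty. I'll go in now.

drive_tool --motion '[-0.2,-0.2,-1.5,0,0,0,0,-0.2,-0.2,-3,0,0,0,0,-0.2,-0.2,-4.2,0,0,0,0,-0.2,-0.2,-4.8,0,0,0,0,-0.2,-0.2,-5.2,0,0,0,0]'

```text
time_s: 10.1
tcp_pos: [0.551, -0.185, 0.0547]
orientation: [-0.05, -3.141, -0.0]
force: [-0.2, 0.0, -5.9]
finger_gap: 0.0549
grasp_force: 35.0
```

```bash
python3 - <<'E'
from h import *
o=robot.get_obs();print(o['force'],o['wrist_torque']); goto([.5505,-.19,.0523],178.1)
f=np.load('s6.npz');c=cloud('scene',f['d']);q=c[(f['d']>0)&(abs(c[...,0]-.55)<.025)&(c[...,1]>-.27)&(c[...,1]<-.2)&(c[...,2]<.06)]
b=np.arange(-.262,-.198,.004)
for a in b:
    m=(q[:,1]>=a)&(q[:,1]<a+.004); print(round(a,3),m.sum(),np.round(np.median(q[m,2]),3) if m.any() else '')
E
```

```text
[-0.15134087  0.02166395 -5.9256235 ] [ 0.03866674  0.00241705 -0.01009419]
now [ 0.551  -0.185   0.0547] yaw 178.16 t 10.1
-> cm [ 0.03 -0.5   0.24] rot [ 0.    -0.     0.001]
-0.262 40 0.0
-0.258 42 -0.0
-0.254 39 0.0
-0.25 38 0.0
-0.246 40 0.0
-0.242 127 0.026
-0.238 51 0.045
-0.234 15 0.045
-0.23 47 0.033
-0.226 42 0.038
-0.222 24 0.038
-0.218 21 0.025
-0.214 38 0.025
-0.21 37 0.024
-0.206 42 0.025
-0.202 18 0.025
```

drive_tool --motion '[-0.2,0.05,-0.25,0,0,0,0,-0.2,0.05,-0.4,0,0,0,0,-0.2,0.05,-0.5,0,0,0,0,-0.2,0.05,-0.5,0,0,0,0]'

```text
time_s: 10.5
tcp_pos: [0.5506, -0.1891, 0.0549]
orientation: [0.049, 3.141, 0.0]
force: [0.9, -0.4, -5.7]
finger_gap: 0.0554
grasp_force: 35.0
```

drive_tool --motion '[-0.2,0,-0.1,0,0,0,0,-0.2,0,-0.1,0,0,0,0]'

```text
time_s: 10.7
tcp_pos: [0.5505, -0.1902, 0.0548]
orientation: [0.049, 3.141, -0.0]
force: [-0.3, -0.7, -5.1]
finger_gap: 0.0553
grasp_force: 35.0
```

drive_tool --motion '[-0.2,0,-0.1,0,0,0,0,-0.2,0,-0.1,0,0,0,0]'

```text
time_s: 10.9
tcp_pos: [0.5505, -0.1913, 0.0548]
orientation: [-0.049, -3.141, 0.0]
force: [0.2, 0.0, -5.1]
finger_gap: 0.0552
grasp_force: 35.0
```

drive_tool --motion '[-0.2,0,-0.1,0,0,0,0,-0.2,0,-0.1,0,0,0,0]'

```text
time_s: 11.1
tcp_pos: [0.5505, -0.1918, 0.0549]
orientation: [0.049, 3.141, 0.001]
force: [-0.3, 4.5, -3.6]
finger_gap: 0.0552
grasp_force: 35.0
```

It touches the end rib (+4.5 N in y), so it is home. I'll back off 0.5 mm, lower it and release.

drive_tool --motion '[-0.2,0,0.05,0.1,0,0,0,-0.2,0,0.05,0.2,0,0,0,-0.2,0,0.05,0.3,0,0,0,-0.2,0,0.05,0.3,0,0,0]'

```text
time_s: 11.5
tcp_pos: [0.5506, -0.1917, 0.0524]
orientation: [0.049, 3.141, -0.0]
force: [-2.4, 5.6, 1.8]
finger_gap: 0.0553
grasp_force: 35.0
```

drive_tool --motion '[-0.2,0,0,0.1,0,0,0,-0.2,0,0,0.1,0,0,0]'

```text
time_s: 11.7
tcp_pos: [0.5507, -0.1917, 0.0523]
orientation: [0.048, 3.14, -0.0]
force: [-6.2, 5.9, 11.2]
finger_gap: 0.0553
grasp_force: 35.0
```

drive_tool --motion '[0.5,0,0,0,0,0,0,0.5,0,0,0,0,0,0,0.5,0,0,0,0,0,0,0.5,0,0,-2,0,0,0,0.5,0,0,-6,0,0,0]'

```text
time_s: 12.2
tcp_pos: [0.5483, -0.1918, 0.1084]
orientation: [-0.05, -3.135, -0.0]
force: [1.1, -0.1, 0.2]
finger_gap: 0.066
grasp_force: 0.0
```

drive_tool --motion '[-1,0,0,-4,0,0,0,-1,6,0,-4,0,0,0,-1,12,5,-4,0,0,0,-1,14,10,-4,0,0,0,-1,14,14,-4,0,0,0]'

```text
time_s: 12.7
tcp_pos: [0.4183, -0.0698, 0.1509]
orientation: [0.054, 3.141, 0.0]
force: [1.7, 0.7, 0.1]
finger_gap: 0.0314
grasp_force: 0.0
```

```bash
python3 - <<'E'
from h import *
from scipy.optimize import least_squares
p,d=robot.snapshot('scene');c=cloud('scene',d);Z=c[...,2];H,S,V=cv2.split(cv2.cvtColor(p,cv2.COLOR_BGR2HSV))
cv2.imwrite('pics/s7.png',p)
q=c[(d>0)&(abs(c[...,0]-.55)<.045)&(abs(c[...,1]+.19)<.05)&(Z>.042)&(Z<.064)&(S>100)&(H<40)]
r=least_squares(lambda x:np.hypot(q[:,0]-x[0],q[:,1]-x[1])-.028,[.55,-.19],loss='soft_l1',f_scale=.002);print('weight',len(q),r.x)
rect('top',c[(d>0)&(abs(c[...,0]-.55)<.045)&(abs(c[...,1]+.19)<.05)&(Z>.064)&(Z<.076)&(S>100)&(H<40)])
P=[]
for n in('scene',):
    g=c[(d>0)&(H>10)&(H<35)&(S>100)&(Z>.036)&(Z<.055)&(c[...,0]<.50)&(c[...,1]>.05)&(c[...,1]<.24)];rect('gate',g)
o=robot.get_obs();print(o['qpos'],o['finger_gap']);goto([.40,.12,.13],178.1)
E
```

```text
weight 154 [ 0.54982252 -0.19108189]
top 406 [ 551.5 -192.1] [54.9 54. ] 24.0 z 0.0688
gate 311 [-160.5  161.2] [ 134.3 1276.7] 88.8 z 0.0466
[ 3.17768215e-01  6.12790141e-04 -6.23533867e-01 -1.37062087e-03
 -9.44559350e-01 -1.91755882e+00] 0.027194350969205933
now [ 0.4181 -0.0639  0.1512] yaw 178.29 t 12.75
-> cm [ 2.36 18.33  2.15] rot [0.002 0.002 0.003]
```

View pics/s7.png

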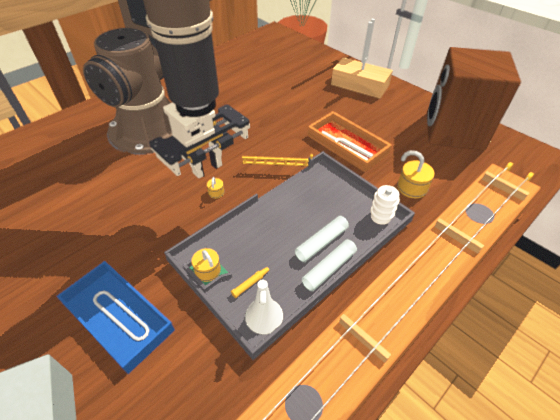

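The picture shows the weight upright in the bay at (205,264), the link in the tray, and the gate still open from (243,160) to (312,158). For the gate I'll put closed fingers on its outer (left/robot) side, with the tool's y as the push direction.

```bash
cat >> h.py <<'E'
PV=np.array([.479,.211])
def gpush(th,r,off,z):
    "finger centre beside the leaf at open angle th (rad): r from pivot, off outward"
    a=np.radians(268.1)-th; g=np.array([np.cos(a),np.sin(a)]); n=np.array([-np.sin(a),np.cos(a)])
    xy=PV+r*g-off*n; print('th',th,xy); goto([*xy,z],np.degrees(a)-360)
E
python3 - <<'E'
from h import *
gpush(.80,.09,.036,.12)
E
```

```text
th 0.8 [0.38818307 0.17711364]
now [ 0.4181 -0.0639  0.1512] yaw 178.29 t 12.75
-> cm [ 3.71 24.    3.16] rot [ 0.001  0.002 -0.767]
```

drive_tool --motion '[-1,3.7,24,3.2,0,0,-0.77,-1,3.7,24,3.2,0,0,-0.77,-1,3.7,24,3.2,0,0,-0.77,-1,3.7,24,3.2,0,0,-0.77,-1,3.7,24,3.2,0,0,-0.77]'

```text
time_s: 13.25
tcp_pos: [0.3909, 0.1737, 0.119]
orientation: [-1.115, 2.936, 0.001]
force: [1.7, -0.1, -0.0]
finger_gap: 0.0004
grasp_force: 0.0
```

```bash
python3 - <<'E'
from h import *
p,d=robot.snapshot('scene');c=cloud('scene',d);Z=c[...,2];H,S,V=cv2.split(cv2.cvtColor(p,cv2.COLOR_BGR2HSV))
g=c[(d>0)&(H>10)&(H<35)&(S>100)&(Z>.038)&(Z<.055)&(c[...,0]>.3)&(c[...,0]<.50)&(c[...,1]>.05)&(c[...,1]<.24)];rect('gate',g)
gpush(.80,.09,.036,.032);print(robot.get_obs()['finger_gap'])
E
```

```text
gate 209 [411.5 148.8] [184.5  10.6] 42.4 z 0.0469
th 0.8 [0.38818307 0.17711364]
now [0.3917 0.1785 0.1186] yaw -137.77 t 13.3
-> cm [0.38 0.13 8.66] rot [-0.     0.003 -0.001]
0.0007017764273642646
```

drive_tool --motion '[-1,0.2,0,4.5,0,0,0,-1,0.2,0,8.6,0,0,0,-1,0.2,-0.4,8.6,0,0,0,-1,0.2,-0.8,8.6,0,0,0,-1,0.2,-0.8,8.6,0,0,0]'

```text
time_s: 13.8
tcp_pos: [0.3965, 0.1645, 0.0345]
orientation: [-1.104, 2.939, 0.001]
force: [0.1, 0.1, -0.1]
finger_gap: 0.0003
grasp_force: 0.0
```

```bash
python3 - <<'E'
from h import *
o=robot.get_obs();print(o['force']);A=R.from_rotvec(o['orientation']).inv()
P=A.apply(np.r_[PV-o['tcp_pos'][:2],0])[:2]*100;print('P',P)
for f in np.arange(1,8)*.12:
    print(round(f,2),np.round(P-[np.cos(f)*P[0]+np.sin(f)*P[1],-np.sin(f)*P[0]+np.cos(f)*P[1]],2))
E
```

```text
[ 0.05700685  0.11577274 -0.08837443]
P [-9.27489889 -1.92840268]
0.12 [ 0.16 -1.12]
0.24 [ 0.19 -2.26]
0.36 [ 0.08 -3.39]
0.48 [-0.16 -4.5 ]
0.6 [-0.53 -5.57]
0.72 [-1.03 -6.59]
0.84 [-1.65 -7.55]
```

drive_tool --motion '[-1,0.16,-1.1,0,0,0,-0.12,-1,0.2,-2.25,0,0,0,-0.24,-1,0.1,-3.4,0,0,0,-0.36,-1,-0.15,-4.5,0,0,0,-0.48,-1,-0.5,-5.55,0,0,0,-0.6]'

```text
time_s: 14.3
tcp_pos: [0.4369, 0.1258, 0.0352]
orientation: [-1.927, 2.475, 0.0]
force: [-1.3, 1.2, -0.3]
finger_gap: 0.0002
grasp_force: 0.4
```

```bash
cat > gate.py <<'E'
from h import *
p,d=robot.snapshot('scene');c=cloud('scene',d);Z=c[...,2];H,S,V=cv2.split(cv2.cvtColor(p,cv2.COLOR_BGR2HSV))
g=c[(d>0)&(H>10)&(H<35)&(S>100)&(Z>.038)&(Z<.055)&(c[...,0]>.3)&(c[...,0]<.50)&(c[...,1]>.0)&(c[...,1]<.24)];rect('gate',g)
print('line',np.degrees(np.arctan2(*cv2.fitLine((g[:,:2]).astype(np.float32),cv2.DIST_HUBER,0,.001,.001).ravel()[1::-1])))
g=g[(g[:,1]<.21)];print('ends',g[np.argsort(g[:,1])][:6].mean(0),g[np.argsort(g[:,1])][-6:].mean(0))
print(robot.get_obs()['force']);gpush(0,.10,.02,.034)
E
python3 gate.py
```

```text
gate 114 [443.4  77.6] [39.1 88. ] 6.9 z 0.0468
line 74.61524
ends [0.43344655 0.03479382 0.04661298] [0.44207815 0.11744489 0.04820562]
[2.97547644 0.08710734 0.65833466]
th 0 [0.45569548 0.11171808]
now [0.4382 0.1258 0.0352] yaw -103.74 t 14.35
-> cm [ 0.95 -2.03  0.13] rot [-0.004  0.003 -0.207]
```

drive_tool --motion '[-1,0.3,-0.7,0,0,0,-0.1,-1,0.7,-1.4,0,0,0,-0.2,-1,0.9,-1.7,0,0,0,-0.2,-1,0.9,-1.7,0,0,0,-0.2]'

```text
time_s: 14.75
tcp_pos: [0.4503, 0.1127, 0.034]
orientation: [-2.156, 2.282, -0.001]
force: [-0.4, -0.8, -0.6]
finger_gap: 0.0003
grasp_force: 0.0
```

```bash
python3 gate.py
```

```text
gate 122 [468.2  73.7] [102.8  13.9] 89.1 z 0.047
line 85.12803
ends [0.46764297 0.02813957 0.04683907] [0.47230454 0.12232819 0.04717775]
[ 0.07563098 -0.47176965  0.40585931]
th 0 [0.45569548 0.11171808]
now [0.45   0.1128 0.0338] yaw -93.23 t 14.8
-> cm [ 0.07 -0.58 -0.02] rot [-0.001  0.001 -0.023]
```

drive_tool --motion '[-1,0,-0.2,0,0,0,-0.02,-1,0,-0.4,0,0,0,-0.02,-1,0,-0.4,0,0,0,-0.02]'

```text
time_s: 15.1
tcp_pos: [0.4537, 0.1126, 0.0329]
orientation: [-2.185, 2.257, -0.0]
force: [-0.7, -0.3, 0.6]
finger_gap: 0.0002
grasp_force: 0.0
```

drive_tool --motion '[-1,0,-0.1,0,0,0,0,-1,0,-0.2,0,0,0,0,-1,0,-0.2,0,0,0,0]'

```text
time_s: 15.4
tcp_pos: [0.4556, 0.1124, 0.0328]
orientation: [2.185, -2.257, 0.0]
force: [-0.2, 0.8, -0.1]
finger_gap: 0.0005
grasp_force: 0.0
```

drive_tool --motion '[-1,0,-0.15,0,0,0,0,-1,0,-0.15,0,0,0,0]'

```text
time_s: 15.6
tcp_pos: [0.4561, 0.1121, 0.0326]
orientation: [2.184, -2.256, -0.001]
force: [-6.3, 2.5, 2.7]
finger_gap: 0.0005
grasp_force: 2.5
```

drive_tool --motion '[-1,0,-0.15,0,0,0,0,-1,0,-0.15,0,0,0,0]'

```text
time_s: 15.8
tcp_pos: [0.4562, 0.1119, 0.0325]
orientation: [2.182, -2.255, -0.003]
force: [-11.9, 5.8, 8.2]
finger_gap: 0.0005
grasp_force: 6.4
```

```bash
python3 gate.py
```

```text
gate 118 [461.1  76.5] [37.6 99.1] 1.0 z 0.0473
line 87.88196
ends [0.47328447 0.02857673 0.04719655] [0.47728524 0.12223298 0.04594746]
[-11.41404531   5.47855596   8.1588772 ]
th 0 [0.45569548 0.11171808]
now [0.4562 0.1119 0.0325] yaw -91.88 t 15.85
-> cm [ 0.02  0.06 -0.15] rot [ 0.004 -0.001  0.   ]
```

The gate is against its stop: the force rose to 12 N without further travel. I'll back away and check.

drive_tool --motion '[-1,0,0.5,0,0,0,0,-1,0,1.5,0,0,0,0,-1,0,3,-2,0,0,0,-1,0,3,-7,0,0,0,-1,0,3,-12,0,0,0]'

```text
time_s: 16.35
tcp_pos: [0.427, 0.1124, 0.1537]
orientation: [2.184, -2.254, -0.0]
force: [1.5, 1.4, 0.4]
finger_gap: 0.0001
grasp_force: 0.0
```

drive_tool --motion '[-1,4,0,-4,0,0,0,-1,9,0,-4,0,0,0,-1,14,0,-4,0,0,0,-1,18,0,-4,0,0,0,-1,18,0,-4,0,0,0]'

```text
time_s: 16.85
tcp_pos: [0.4213, -0.0707, 0.1928]
orientation: [2.179, -2.262, 0.0]
force: [0.0, 0.4, 0.0]
finger_gap: 0.0001
grasp_force: 0.0
```

```bash
cat > fin.py <<'E'
from h import *
p,d=robot.snapshot('scene');c=cloud('scene',d);Z=c[...,2];H,S,V=cv2.split(cv2.cvtColor(p,cv2.COLOR_BGR2HSV));k=d>0
rect('gate',c[k&(H>10)&(H<35)&(S>100)&(Z>.038)&(Z<.055)&(c[...,0]>.44)&(c[...,0]<.50)&(c[...,1]>.0)&(c[...,1]<.24)])
b=k&(abs(c[...,0]-.55)<.045)&(abs(c[...,1]+.19)<.05);rect('weight top',c[b&(Z>.064)&(Z<.076)&(S>100)&(H<40)])
t=k&(abs(c[...,0]-.4977)<.09)&(abs(c[...,1]+.3805)<.04);q=c[t&(S<80)&(V>120)];rect('link',q);print(np.percentile(q[:,2],[5,95]))
f=np.load('scene0.npz');c0=cloud('scene',f['d']);g=(np.abs(c-c0)[...,2]>.015)&k&(f['d']>0)&(c0[...,0]>.62)&(c0[...,0]<.78)&(abs(c0[...,1])<.26);print('back-half changed px',g.sum())
E
python3 fin.py
```

```text
gate 201 [475.8 118.7] [184.1   8.6] 88.0 z 0.0476
weight top 404 [ 551.3 -191.9] [53.9 53.8] 51.0 z 0.0688
link 576 [ 499.4 -376.3] [158.8  35.6] 9.1 z 0.0098
[0.00409948 0.01233468]
back-half changed px 0
```

```bash
python3 -c "
from rig import robot
print(robot.job_done())"
```

```text
the job is handed in; nothing more can be done
None
```

Job handed in at about 17 s, outcome not reported: the link lies flat in the blue tray, the weight stands upright and home in the bay, the gate is shut against its stop, and the things at the back of the shelf are unmoved; I viewed 11 pictures, one over the limit of 10.

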